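Turn the parts carousel, take the gib-head key and wedge it home in the sprocket hub

TASK

Turn the parts carousel until the bin with the gib-head key (the tapered steel key with a raised head at its thick end) stands at the opening of the wire guard, and take the key out there. Lay it in the keyway on top of the shaft, thin end towards the sprocket hub, and push it along into the hub until it is wedged tight with its head home against the hub face. Leave the other parts in their bins and the finned barrel and the piston where they stand.

Things in the scene. Friction and masses are not known exactly. Their poses are not given: they have to be found in the camera images.
- stand: Fixed stand of the carousel; origin on the bench under the turning axis, z up. Carries a guard of thin wires (radius 152 mm, 90 mm above the bench, gaps under 40 mm) over all bins but those at the opening, which is a sector of 104 degrees about the stand's own -x direction, towards the robot. Guard and stand do not turn.
- opening (a point): Middle of the guard's opening: 110 mm from the carousel axis along the stand's -x, at the height of the bin floors (30 mm above the bench). Axes as the stand.
- carousel (a joint): Turn of the carousel since the start, rad, counter-clockwise positive from above (0 at the start; point key_bin tells where the key's bin is). Turns either way (limits +-7), light friction (0.7 N at the studs), stays where left. Dark disc of radius 195 mm, top 30 mm above the bench, five equal bins from 42 to 148 mm from the axis.
- key_bin (a point): Floor of the key's bin, on its middle line, 90 mm from the axis; turns with the carousel. Bin walls 3 mm thick, 25 mm high (tops 55 mm above the bench). Five upright steel push studs stand on the disc outside the guard, 182 mm from the axis, in line with the dividers, i.e. 36, 108, 180.. degrees from this bin: 12 mm diameter, from 30 to 75 mm above the bench.
- key_head (a point): Centre of the head of the loose gib-head key, 13 mm above its underside. Steel, 120 g, 72 mm long, 14 mm wide, lying flat. x axis from head to thin end, z up. Head 16 mm long, 26 mm high; shank 56 mm long, 13 mm high at the head, tapering (on top) to 8 mm at the thin end. The lowest 2.5 mm are narrowed to 10 mm width.
- key_nose (a point): Middle of the end face of the key's thin end, 4 mm above the key's underside; 64 mm from key_head along the key.
- mouth (a point): Mid-width point on the keyway floor where the shaft enters the hub face; 102 mm above the bench. x runs level along the shaft into the hub, z up. Fixed shaft (48 mm diameter) stands out 105 mm from the hub towards -x. Keyway: groove along its top, open upwards and at the end, floor 16 mm wide, flaring to about 20 mm, 5 mm deep. With the key home, key_head is at x -8, z +13 mm.
- hub_bore (a joint): Lift of the springy upper face of the keyway in the hub, m: 0 free, about 0.0015 with the key home. The gap is 11.4 mm high at the hub face and narrows with the key's taper: the key binds for the last 18 mm, with 8 to 15 N of push, and stays when let go. The dark hub (60 mm radius about the shaft axis, 17 mm below the keyway floor; 40 mm thick) does not turn.
- flat_key_c (a point): Centre of a plain parallel key (no head), 70 x 14 x 14 mm, in another bin of the carousel; to be left.
- bush_c (a point): Centre of a brass bush, 42 mm across, 26 mm high, in another bin; to be left.
- bolt_c (a point): Centre of a hexagon bolt standing on its head, 50 mm tall, in another bin; to be left.
- pin_c (a point): Centre of an upright steel pin, 20 mm diameter, 45 mm tall, in another bin; to be left.
- barrel: Finned aluminium engine barrel, 100 x 100 x 90 mm, origin under its centre; to be left.
- piston: Aluminium piston, 54 mm diameter, 54 mm tall, origin under its centre; to be left.

How it is judged:
On the way:
1. the carousel is turned so that the key, still lying in its bin, is at the opening (head within 80 mm of the opening's middle) (horizontal distance between key_head and opening below 0.08 m and horizontal distance between key_head and key_bin below 0.075 m and height (world z) of key_head below 0.055 m), for 0.2 s.
At the end, for the whole second after the job is handed in: The key lies in the keyway, thin end inside the hub, its head less than 4.5 mm from the hub face, sideways within 4 mm of the keyway's middle and its underside on the keyway floor (within 5 mm), wedged so that the hub's keyway is lifted by more than 0.6 mm (x of key_head in the frame of mouth between -0.0125 and 0 m and x of key_nose in the frame of mouth above 0.045 m and y of key_head in the frame of mouth between -0.004 and 0.004 m and z of key_head in the frame of mouth between 0.009 and 0.018 m and value of joint hub_bore above 0.0006 m); the robot touches nothing.
It fails at once if another part is taken or knocked out of its bin (horizontal distance between any of flat_key_c, bush_c, bolt_c, pin_c and stand above 0.16 m or height (world z) of any of flat_key_c, bush_c, bolt_c, pin_c above 0.1 m).
It fails at once if the barrel or the piston is moved by more than 30 mm (distance of any of barrel, piston from where it was at the start of the episode above 0.03 m).
It also fails if it takes over 72 s, if anything falls off the work surface, if the arm or the gripper's body presses on something with over 40 N, if the wrist force passes 120 N, or if a joint passes its speed limit or range.

ROBOT

A 7-joint arm with a two-finger parallel gripper is mounted at the origin on the work surface. World frame = base frame: x ahead of the robot, y to its left, z up, the work surface at z = 0. Lengths are in m, angles in rad, forces in N, time in s.
With the tool pointing down it reaches from about 0.425 to 0.825 m from the base axis. Payload 3.6 kg.
Tool frame: the origin (TCP) lies at the very end of the fingers, on their centre line; the grasp point (between the pads) lies 19 mm behind it; z points along the fingers, y is the direction in which the jaws open and shut (so a half turn about z gives the same grasp; the last joint's range is limited). The gripper opens to 93 mm and grips with 3 to 60 N. Pads are 15 mm wide; open, the fingers measure 128 mm over their backs; the gripper's body (75 mm by 188 mm) begins 65 mm behind the grasp point.
Start: joints at [-1.367, 0.615, -0.013, 1.423, 0.008, 1.103, -0.04], TCP at [0.149, 0.633, 0.219] pointing down, gripper open.
Joint ranges: [-3.12, 3.12], [-0.3, 2.06], [-1.34, 1.32], [0.26, 2.42], [-1.36, 4.5], [0.01, 1.98], [-2.84, 2.84]. Speed limits (rad/s): [2.79, 2.79, 3.14, 3.14, 3.14, 3.14, 3.14].

INTERFACE

Orientations are given as [roll, pitch, yaw] about the fixed x, y, z axes, in that order (R = Rz(yaw) Ry(pitch) Rx(roll)).
In Python, from bench import manip, imaging gives the robot as it stands.
- The arm moves only by the tool arm_command, never from a script. Its argument "series" is one flat list of numbers, 5 for each row, row after row: the closure, from 0 (fully open) to 1 (shut), then the shift along the world's x, y, z in m, then the turn about the world's z in degrees. A call has 1 to 20 rows; each row is the pose to reach, as a shift and turn from the pose measured when the call began; what a row does not reach only later rows make up. A row lasts 1/10 s, in which the tool goes at most 50 mm and 8.59 degrees, less where a joint would pass 70% of its speed; a pose out of reach is approached as far as the arm can. A call with a gripper value outside its range is refused whole. The fingers move at their own pace and stop on an object; "grip_force" is the grip in N (left out, the last holds). Time passes only in rows, so rows that repeat a pose let the fingers close. It gives the time, the measured TCP pose, the force and the opening at its end, in the units of the state.
- manip.read_state(): the state, without advancing time (a new reading comes with each control period).
- imaging.snapshot(name): name is "side" or "top"; returns the picture (384x512x3 uint8, red, green, blue); there is no depth.
- imaging.calibration(name): a dict with "fx", "fy", "cx", "cy" (pixels), "k1" (the pictures are not rectified: a ray, as slopes to the right and down, at radius r is drawn at 1 + k1 r^2 times it, then the intrinsics apply), "origin" and "rotation" of the camera in the world. Camera axes: x right, y down, z forward; pixel columns grow to the right and rows downward; lengths in m; the calibration is good to about 2 mm. A picture is of the moment at which its call begins. calibration takes no time and is no camera call.
- manip.hand_in(): hands the job in, once; it reports no verdict.
The state is a dict: "clock": time; "joints": joint angles; "joint_vel": joint speeds; "tau": joint torques, N m; "eef_pos": TCP position; "orientation": TCP orientation; "ft_force": force on the tool from outside, world axes, zero at the start; "moment": the same for the moment, N m; "gripper_width": finger opening in m.
Only numpy, scipy, OpenCV 4.12 (cv2) and the standard library are available. Lean on these libraries where they do the work, as an engineer would, in place of code of your own. Each camera call takes 0.05 s, during which the arm holds its last target.

## Working session

There is one attempt and no reset: what is moved stays moved. The work goes in short steps, Python scripts to look and compute and a tool call to move; the robot and the scene stay as the last step left them, time stands still between calls to the robot, and variables do not carry over. Pictures are saved under pics/ and viewed, and the job is handed in when it is done.

Besides the shell and the picture viewer there is one more tool, called as name(argument=value, ...) on one line, values as JSON. arm_command: Moves the arm, as the interface text tells. Its arguments: {"type":"object","properties":{"series":{"type":"array","items":{"type":"number"}},"grip_force":{"type":"number"}},"required":["series"]}

```bash
mkdir -p pics; ls; python3 - <<'E'
from bench import manip, imaging
import cv2
for n in("side","top"):
    im=imaging.snapshot(n); cv2.imwrite(f"pics/{n}0.png",im[...,::-1])
    print({k:(v.tolist() if hasattr(v,'tolist') else v) for k,v in imaging.calibration(n).items()})
print(manip.read_state())
E
```

```text
pics
{'fx': 363.7122573607032, 'fy': 363.7122573607032, 'cx': 254.47546600461055, 'cy': 192.42277802743845, 'k1': -0.09710733028207076, 'origin': [0.3867812234383583, 0.6927420644625188, 0.5193458737063669], 'rotation': [-2.07156104364921, -0.0005729202646362896, -2.7691562360202098]}
{'fx': 428.9587722636616, 'fy': 428.9587722636616, 'cx': 256.9772475686204, 'cy': 191.0468421955658, 'k1': 0.008314674635153705, 'origin': [0.5339920654712289, -0.0015565657903635365, 1.0798817232788722], 'rotation': [-3.030099656848227, 0.009841168709266102, -1.5959924240882866]}
{'clock': 0.1, 'joints': array([-1.36645894,  0.6158137 , -0.01259619,  1.42472111,  0.00810353,
        1.1034004 , -0.04041395]), 'joint_vel': array([-0.00021871, -0.0025306 ,  0.0009468 , -0.00414798, -0.00142312,
       -0.00055915,  0.00018245]), 'tau': array([ 9.50334070e-04, -4.60043836e+01,  2.09969832e-01, -1.66245532e+01,
       -6.12282660e-02,  1.69788930e-02,  1.15574439e-04]), 'eef_pos': array([0.14855425, 0.63207117, 0.2176086 ]), 'orientation': array([-3.13930080e+00,  4.28914765e-05,  2.91079171e+00]), 'ft_force': array([ 0.60133032, -0.84056947,  0.45548525]), 'moment': array([-0.0347637 ,  0.04283415,  0.02611738]), 'gripper_width': 0.09308633435993627}
```

View pics/side0.png

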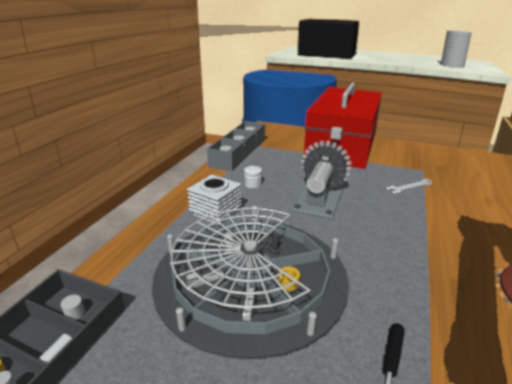

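View pics/top0.png

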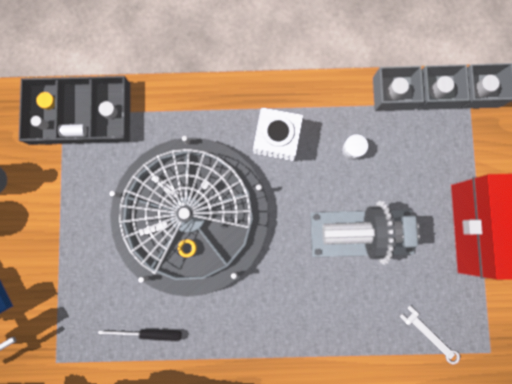

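```bash
cat > h.py <<'E'
from bench import manip, imaging
import cv2, numpy as np
from scipy.spatial.transform import Rotation as Ro
def cal(n):
    c=imaging.calibration(n); R=np.array(c['rotation'])
    R=Ro.from_euler('xyz',R).as_matrix() if R.shape==(3,) else R
    K=np.array([[c['fx'],0,c['cx']],[0,c['fy'],c['cy']],[0,0,1]]); D=np.array([c['k1'],0,0,0,0.])
    return K,D,R,np.array(c['origin'])
def unproj(n,px,z):
    K,D,R,o=cal(n); p=cv2.undistortPoints(np.array(px,float).reshape(-1,1,2),K,D).reshape(-1,2)
    d=np.c_[p,np.ones(len(p))]@R.T
    return o+d*((z-o[2])/d[:,2])[:,None]
def proj(n,P):
    K,D,R,o=cal(n); P=np.array(P,float).reshape(-1,3)
    return cv2.projectPoints(P,cv2.Rodrigues(R.T)[0],-R.T@o,K,D)[0].reshape(-1,2)
def crop(im,x0,y0,x1,y1,s,f):
    c=cv2.resize(im[y0:y1,x0:x1],None,fx=s,fy=s,interpolation=cv2.INTER_CUBIC); cv2.imwrite(f,c[...,::-1] )
E
python3 - <<'E'
from h import *
np.set_printoptions(precision=4,suppress=True)
for n in("side","top"): print(cal(n)[2], proj(n,[0.5,0,0]), proj(n,[0.149,.633,.219]))
t=cv2.imread('pics/top0.png')[...,::-1]; s=cv2.imread('pics/side0.png')[...,::-1]
crop(t,100,120,290,300,4,'pics/t0a.png'); crop(t,290,170,460,300,4.5,'pics/t0b.png'); crop(s,140,190,360,360,3.6,'pics/s0a.png')
crop(s,180,120,380,240,4,'pics/s0b.png')
E
```

```text
[[-0.9314 -0.1752  0.319 ]
 [-0.3639  0.447  -0.8172]
 [ 0.0006 -0.8772 -0.4801]] [[316.6618 246.0097]] [[280.0959 221.7715]]
[[-0.0252 -0.9934  0.1115]
 [-0.9996  0.0261  0.007 ]
 [-0.0098 -0.1113 -0.9937]] [[260.9603 252.8149]] [[-69.0439 452.8731]]
```

View pics/t0a.png

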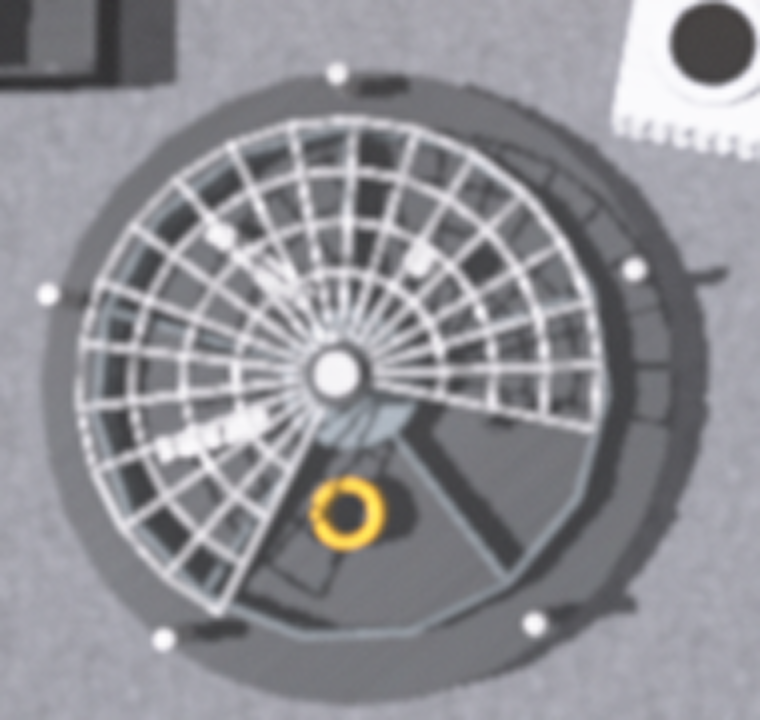

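View pics/s0a.png

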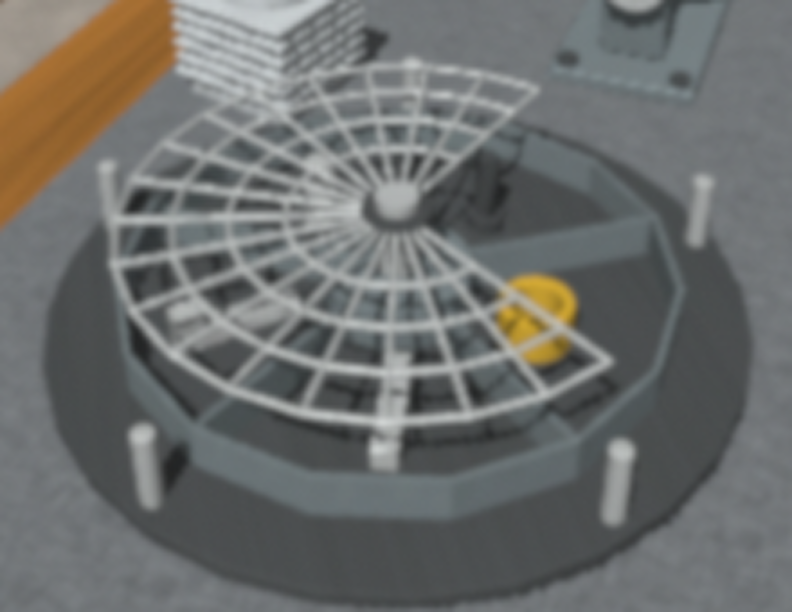

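View pics/t0b.png

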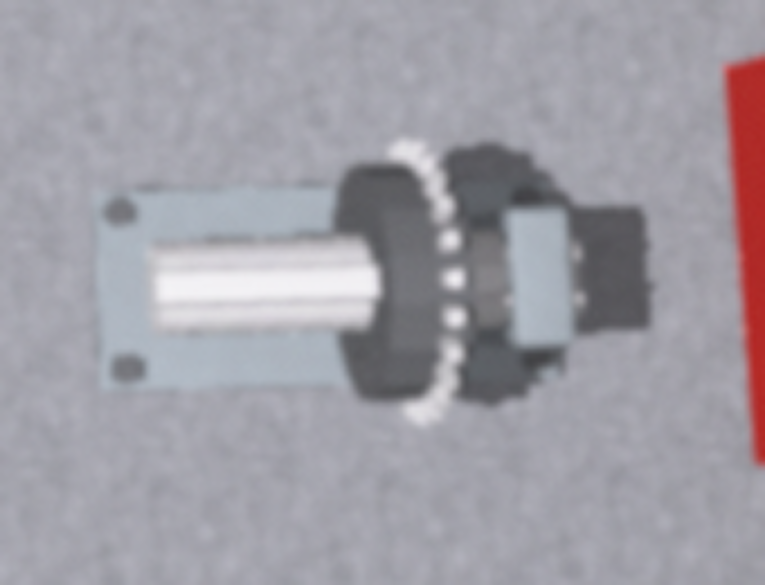

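View pics/s0b.png

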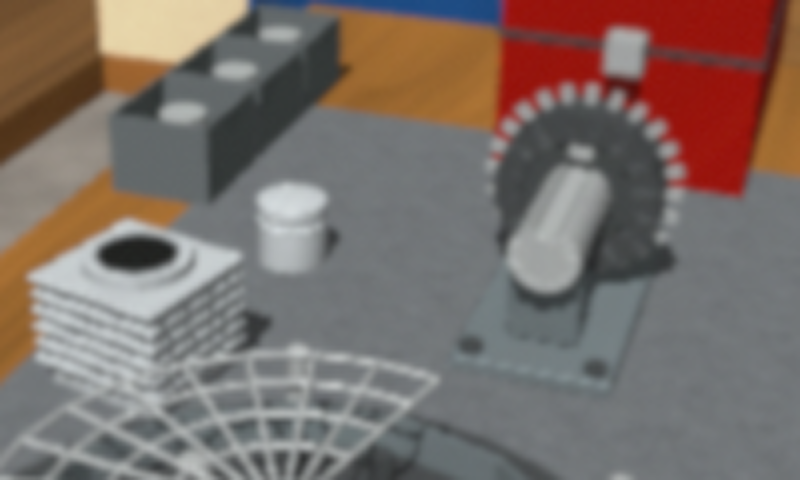

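```bash
python3 - <<'E'
from h import *
t=cv2.imread('pics/top0.png')[...,::-1]; s=cv2.imread('pics/side0.png')[...,::-1]
def enh(c): return np.clip((c.astype(float)-40)*1.3,0,255).astype(np.uint8)
crop(enh(t),118,145,185,265,4.9,'pics/a.png');crop(enh(t),180,145,255,240,6,'pics/b.png'); crop(enh(s),165,205,310,325,5.4,'pics/c.png')
E
```

```text
(no output)
```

View pics/a.png

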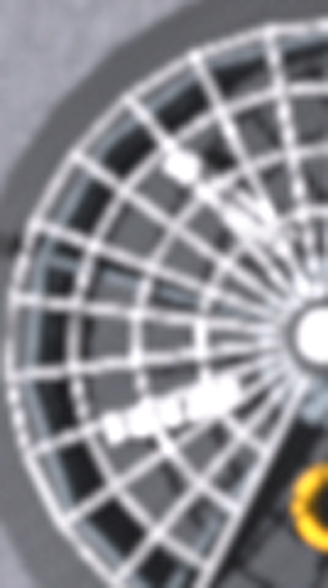

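View pics/b.png

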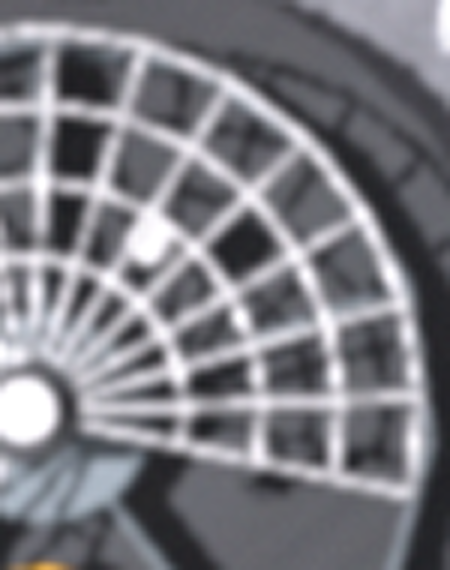

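View pics/c.png

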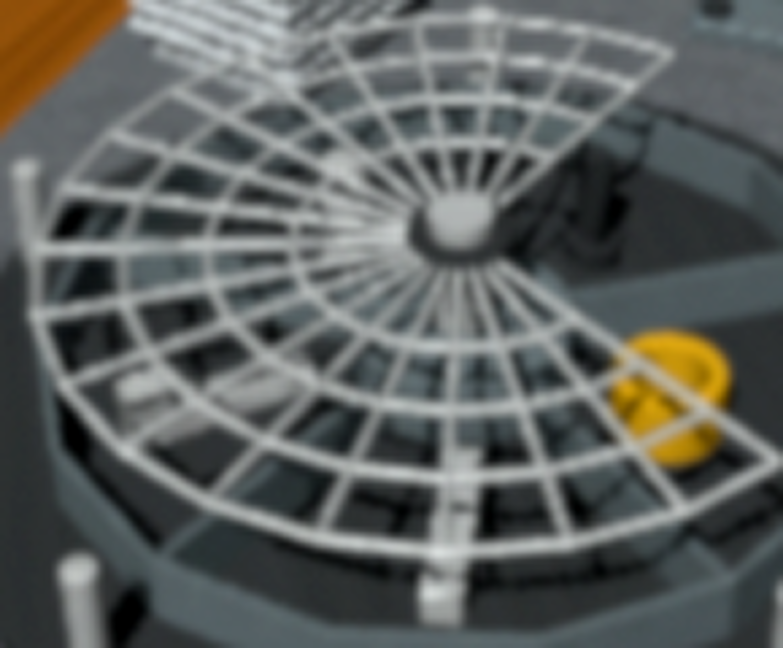

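```bash
python3 - <<'E'
from h import *
np.set_printoptions(precision=4,suppress=True)
f=lambda L:[(100+x/4-.375,120+y/4-.375) for x,y in L]
st=unproj('top',f([(48,295),(165,640),(535,625),(635,268),(337,73)]),.075); print('studs',st)
# circle fit
A=np.c_[2*st[:,:2],np.ones(5)]; s=np.linalg.lstsq(A,(st[:,:2]**2).sum(1),rcond=None)[0]; c=s[:2]; print(c,np.sqrt(s[2]+c@c))
print(np.degrees(np.arctan2(*(st[:,:2]-c).T[::-1])))
g=unproj('top',f([(220,610),(592,430)]),.09); a=np.degrees(np.arctan2(*(g[:,:2]-c).T[::-1])); print(g,a,np.linalg.norm(g[:,:2]-c,axis=1), np.mean(a%360))
h=unproj('top',f([(220,237)]),.056);print('head',h, np.linalg.norm(h[0,:2]-c),np.degrees(np.arctan2(*(h[:,:2]-c).T[::-1])))
print('center',unproj('top',f([(337,375)]),.1))
f=lambda L:[(290+x/4.5-.39,170+y/4.5-.39) for x,y in L]
print(unproj('top',f([(152,285),(380,285)]),.107))
print(unproj('top',f([(155,247),(155,328),(365,237),(375,328)]),.085))
print(proj('side',[[.5,.1,.09]]))
E
```

```text
studs [[0.6502 0.3488 0.075 ]
 [0.4481 0.2786 0.075 ]
 [0.4513 0.0649 0.075 ]
 [0.6571 0.0019 0.075 ]
 [0.7794 0.1772 0.075 ]]
[0.5973 0.1742] 0.18226342673659218
[  73.1404  145.0122 -143.1829  -70.8396    0.9595]
[[0.4654 0.2431 0.09  ]
 [0.5621 0.029  0.09  ]] [ 152.3935 -103.6278] [0.1488 0.1494] 204.38285370884398
head [[0.6849 0.2519 0.056 ]] 0.11713961846059483 [41.5847]
center [[0.5969 0.1739 0.1   ]]
[[ 0.5442 -0.142   0.107 ]
 [ 0.5414 -0.2557  0.107 ]]
[[ 0.5638 -0.1475  0.085 ]
 [ 0.5226 -0.1457  0.085 ]
 [ 0.5662 -0.2551  0.085 ]
 [ 0.5198 -0.2577  0.085 ]]
[[309.3227 238.2208]]
```

arm_command(series=[0,0.12,-0.07,-0.02,-24,0,0.25,-0.14,-0.04,-50,0,0.38,-0.21,-0.07,-70,0,0.5016,-0.283,-0.1,-93.8,0,0.5016,-0.283,-0.1,-93.8,0,0.5016,-0.283,-0.1,-93.8,0,0.5016,-0.283,-0.1,-93.8,0,0.5016,-0.283,-0.1,-93.8,0,0.5016,-0.283,-0.1,-93.8,0,0.5016,-0.283,-0.1,-93.8,0,0.5016,-0.283,-0.1,-93.8,0,0.5016,-0.283,-0.1,-93.8,0,0.5016,-0.283,-0.1,-93.8,0,0.5016,-0.283,-0.1,-93.8,0,0.5016,-0.283,-0.1,-93.8,0,0.5016,-0.283,-0.1,-93.8,0,0.5016,-0.283,-0.1,-93.8,0,0.5016,-0.283,-0.1,-93.8], grip_force=10)

```text
clock: 1.9
eef_pos: [0.6495, 0.3501, 0.1181]
orientation: [-3.139, -0.001, 1.275]
ft_force: [-0.7, -1.1, 0.3]
gripper_width: 0.0931
```

arm_command(series=[0.3,0,0,-0.04,0,0.5,0,0,-0.072,0,0.5,0,0,-0.072,0,0.95,0,0,-0.072,0,0.95,0,0,-0.072,0,0.95,0,0,-0.072,0,0.95,0,0,-0.072,0,0.95,0,0,-0.072,0,0.95,0,0,-0.072,0], grip_force=10)

```text
clock: 2.8
eef_pos: [0.6496, 0.3502, 0.0465]
orientation: [-3.14, -0.001, 1.275]
ft_force: [-0.6, 0.7, 0.2]
gripper_width: 0.0253
```

```bash
python3 - <<'E'
from h import *
np.set_printoptions(precision=4,suppress=True)
s=manip.read_state(); print(s['gripper_width'],s['eef_pos'],s['ft_force'])
c=np.array([.5973,.1742]); p=s['eef_pos'][:2]; d=p-c
print(np.linalg.norm(d),np.degrees(np.arctan2(d[1],d[0])))
out=[]
for a in np.linspace(5,165,32)[:]:
    t=np.radians(a); R=np.array([[np.cos(t),-np.sin(t)],[np.sin(t),np.cos(t)]]); q=R@d+c-p
    out.append([.95,round(q[0],4),round(q[1],4),0,round(a,1)])
print(out)
im=imaging.snapshot('side'); crop(im,130,150,400,350,2.9,'pics/s1.png')
E
```

```text
0.02527054390123216 [0.6496 0.3502 0.0465] [-0.5663  0.711   0.2117]
0.18363643325012258 73.43813152331101
[[0.95, np.float64(-0.0155), np.float64(0.0039), 0, np.float64(5.0)], [0.95, np.float64(-0.0319), np.float64(0.0065), 0, np.float64(10.2)], [0.95, np.float64(-0.0484), np.float64(0.0076), 0, np.float64(15.3)], [0.95, np.float64(-0.0649), np.float64(0.0072), 0, np.float64(20.5)], [0.95, np.float64(-0.0813), np.float64(0.0053), 0, np.float64(25.6)], [0.95, np.float64(-0.0975), np.float64(0.002), 0, np.float64(30.8)], [0.95, np.float64(-0.1134), np.float64(-0.0028), 0, np.float64(36.0)], [0.95, np.float64(-0.1287), np.float64(-0.009), 0, np.float64(41.1)], [0.95, np.float64(-0.1434), np.float64(-0.0166), 0, np.float64(46.3)], [0.95, np.float64(-0.1574), np.float64(-0.0254), 0, np.float64(51.5)], [0.95, np.float64(-0.1705), np.float64(-0.0354), 0, np.float64(56.6)], [0.95, np.float64(-0.1827), np.float64(-0.0466), 0, np.float64(61.8)], [0.95, np.float64(-0.1938), np.float64(-0.0589), 0, np.float64(66.9)], [0.95, np.float64(-0.2037), np.float64(-0.0721), 0, np.float64(72.1)], [0.95, 
[... 579 characters left out ...]
4(-0.232), np.float64(-0.2142), 0, np.float64(118.5)], [0.95, np.float64(-0.2278), np.float64(-0.2302), 0, np.float64(123.7)], [0.95, np.float64(-0.2222), np.float64(-0.2457), 0, np.float64(128.9)], [0.95, np.float64(-0.2153), np.float64(-0.2607), 0, np.float64(134.0)], [0.95, np.float64(-0.207), np.float64(-0.275), 0, np.float64(139.2)], [0.95, np.float64(-0.1975), np.float64(-0.2886), 0, np.float64(144.4)], [0.95, np.float64(-0.1867), np.float64(-0.3012), 0, np.float64(149.5)], [0.95, np.float64(-0.1749), np.float64(-0.3127), 0, np.float64(154.7)], [0.95, np.float64(-0.1622), np.float64(-0.3232), 0, np.float64(159.8)], [0.95, np.float64(-0.1485), np.float64(-0.3325), 0, np.float64(165.0)]]
```

View pics/s1.png

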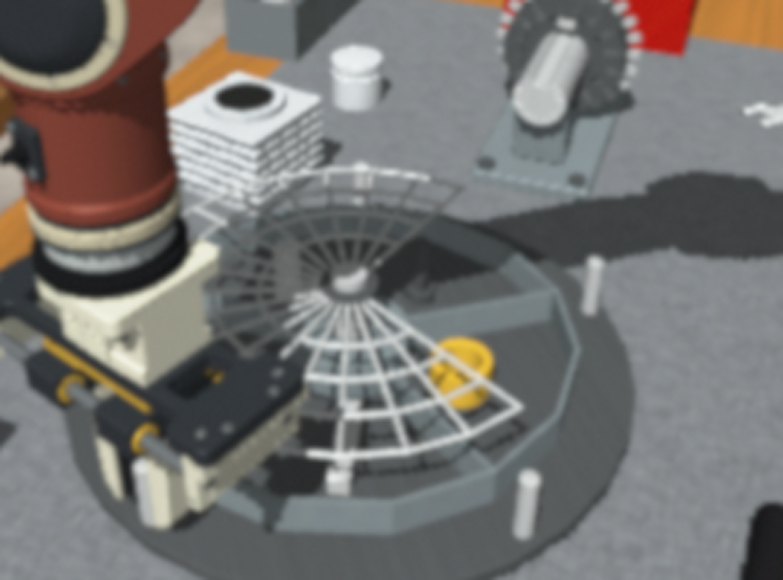

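arm_command(series=[0.95,0,0,0,0,0.95,0,0,0,0,0.95,-0.0155,0.0039,0,5,0.95,-0.0319,0.0065,0,10.2,0.95,-0.0484,0.0076,0,15.3,0.95,-0.0649,0.0072,0,20.5,0.95,-0.0813,0.0053,0,25.6,0.95,-0.0975,0.002,0,30.8,0.95,-0.1134,-0.0028,0,36,0.95,-0.1287,-0.009,0,41.1,0.95,-0.1434,-0.0166,0,46.3,0.95,-0.1574,-0.0254,0,51.5,0.95,-0.1705,-0.0354,0,56.6,0.95,-0.1827,-0.0466,0,61.8,0.95,-0.1938,-0.0589,0,66.9,0.95,-0.2037,-0.0721,0,72.1,0.95,-0.2125,-0.0861,0,77.3,0.95,-0.2125,-0.0861,0,77.3], grip_force=6)

```text
clock: 4.65
eef_pos: [0.4364, 0.2603, 0.0463]
orientation: [-3.135, -0.001, 2.622]
ft_force: [1.0, -2.0, -3.2]
gripper_width: 0.0116
```

```bash
python3 - <<'E'
from h import *
np.set_printoptions(precision=4,suppress=True)
s=manip.read_state(); print(s['joints'])
c=np.array([.5973,.1742]); p=s['eef_pos'][:2]; d=p-c
print(np.linalg.norm(d),np.degrees(np.arctan2(d[1],d[0])))
for a in np.linspace(5.,90,18)[:]:
    t=np.radians(a); R=np.array([[np.cos(t),-np.sin(t)],[np.sin(t),np.cos(t)]]); d2=d/np.linalg.norm(d)*.1825; q=R@d2+c-p
    print('.95,%.4f,%.4f,0,%.1f'%(q[0],q[1],a),end=', ')
im=imaging.snapshot('top'); crop(im,100,120,290,300,4,'pics/t1.png')
E
```

```text
[-0.5753  0.6519 -0.0104  1.9977  0.0182  0.4982  0.4512]
0.18242696915963372 151.85295407903666
.95,-0.0070,-0.0143,0,5.0, .95,-0.0126,-0.0292,0,10.0, .95,-0.0169,-0.0445,0,15.0, .95,-0.0198,-0.0602,0,20.0, .95,-0.0214,-0.0760,0,25.0, .95,-0.0216,-0.0920,0,30.0, .95,-0.0203,-0.1078,0,35.0, .95,-0.0178,-0.1235,0,40.0, .95,-0.0138,-0.1390,0,45.0, .95,-0.0085,-0.1540,0,50.0, .95,-0.0020,-0.1685,0,55.0, .95,0.0058,-0.1824,0,60.0, .95,0.0148,-0.1955,0,65.0, .95,0.0249,-0.2078,0,70.0, .95,0.0360,-0.2192,0,75.0, .95,0.0481,-0.2296,0,80.0, .95,0.0611,-0.2389,0,85.0, .95,0.0748,-0.2470,0,90.0,
```

View pics/t1.png

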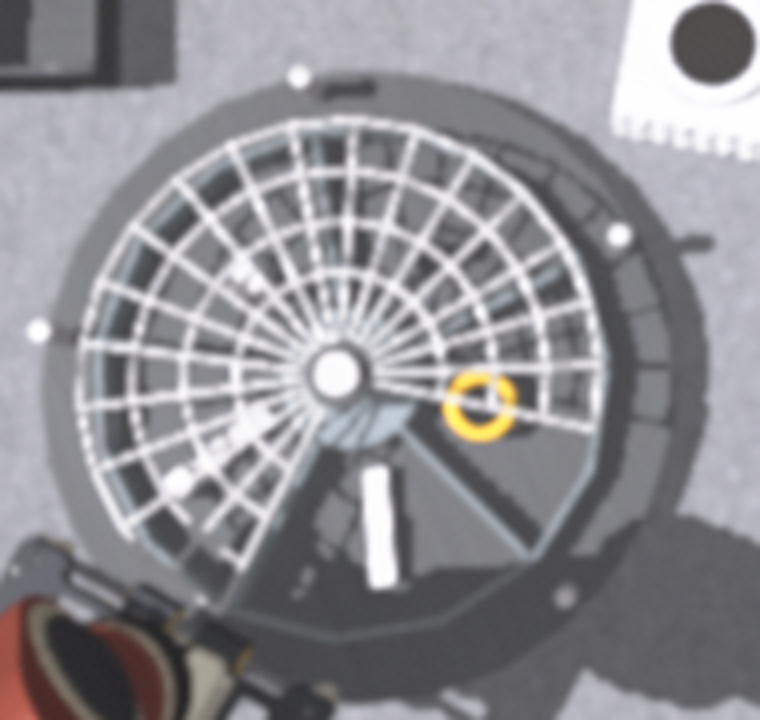

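arm_command(series=[0.95,-0.007,-0.0143,0,5,0.95,-0.0126,-0.0292,0,10,0.95,-0.0169,-0.0445,0,15,0.95,-0.0198,-0.0602,0,20,0.95,-0.0214,-0.076,0,25,0.95,-0.0216,-0.092,0,30,0.95,-0.0203,-0.1078,0,35,0.95,-0.0178,-0.1235,0,40,0.95,-0.0138,-0.139,0,45,0.95,-0.0085,-0.154,0,50,0.95,-0.002,-0.1685,0,55,0.95,0.0058,-0.1824,0,60,0.95,0.0148,-0.1955,0,65,0.95,0.0249,-0.2078,0,70,0.95,0.036,-0.2192,0,75,0.95,0.0481,-0.2296,0,80,0.95,0.0611,-0.2389,0,85,0.95,0.0691,-0.2435,0,88,0.95,0.0691,-0.2435,0,88,0.95,0.0691,-0.2435,0,88])

```text
clock: 6.7
eef_pos: [0.5061, 0.0168, 0.0464]
orientation: [-3.138, -0.004, -2.131]
ft_force: [-2.1, -4.0, 3.2]
gripper_width: 0.012
```

```bash
python3 - <<'E'
from h import *
im=imaging.snapshot('top'); crop(im,100,120,290,300,4,'pics/t2.png')
im=imaging.snapshot('side'); crop(im,140,190,360,360,3.6,'pics/s2.png')
E
```

```text
(no output)
```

View pics/t2.png

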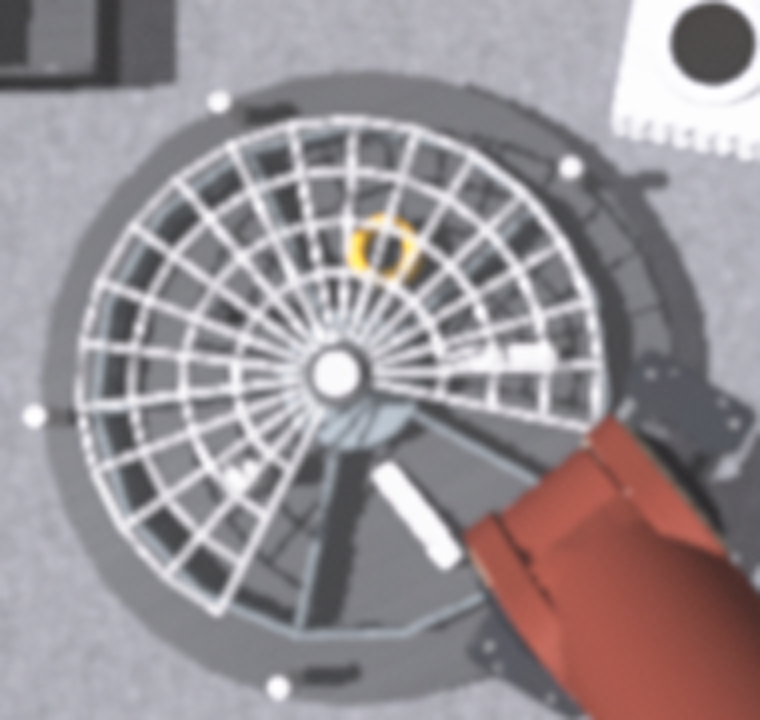

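View pics/s2.png

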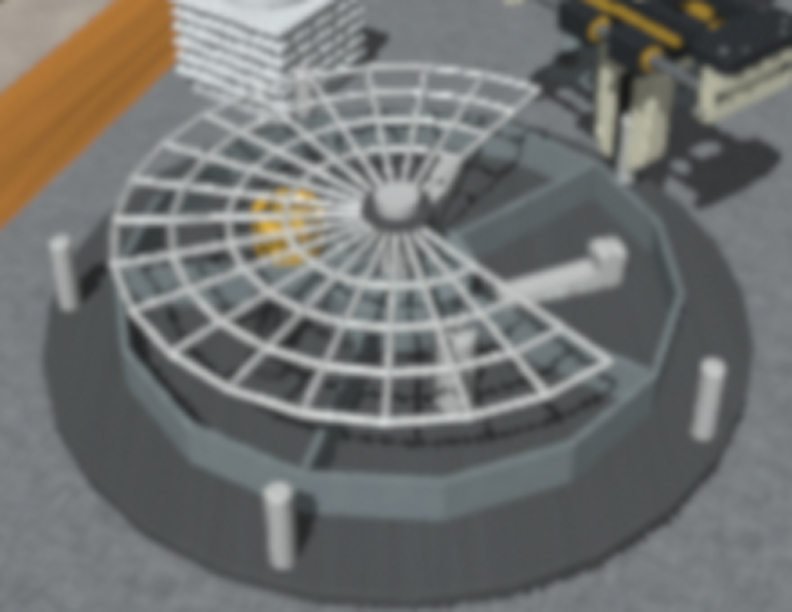

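arm_command(series=[0.5,0,0,0,0,0.5,0,0,0,0,0.5,0,0,0,0,0.4,0,0,0.05,0,0.4,0,0,0.09,0,0.4,0.01,-0.03,0.12,-5,0.4,0.02,-0.08,0.12,-15,0.4,0.02,-0.13,0.12,-22,0.4,0.02,-0.16,0.12,-22,0.4,0.02,-0.16,0.12,-22,0.4,0.02,-0.16,0.12,-22,0.4,0.02,-0.16,0.12,-22])

```text
clock: 8.0
eef_pos: [0.5259, -0.1404, 0.1665]
orientation: [-3.14, -0.003, -2.511]
ft_force: [0.3, 0.8, -0.1]
gripper_width: 0.0556
```

```bash
python3 - <<'E'
from h import *
im=imaging.snapshot('top');cv2.imwrite('pics/top3.png',im[...,::-1]); crop(im,160,200,260,290,8,'pics/t3.png')
im=imaging.snapshot('side');cv2.imwrite('pics/side3.png',im[...,::-1]); crop(im,260,230,350,300,8.5,'pics/s3.png')
E
```

```text
(no output)
```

View pics/t3.png

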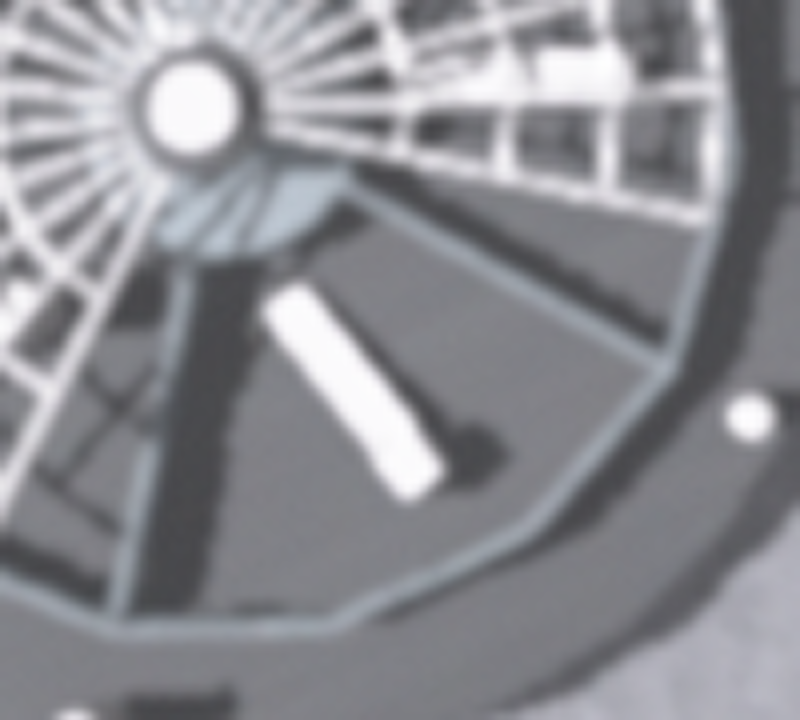

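View pics/s3.png

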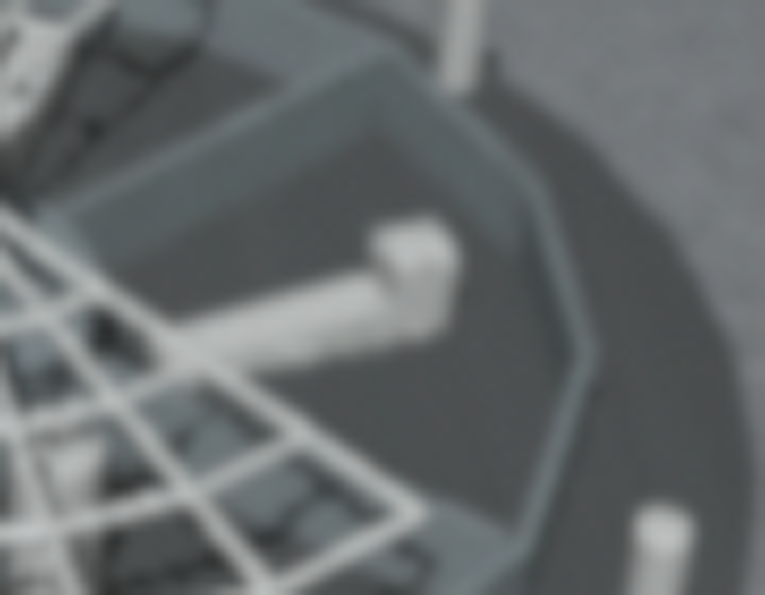

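```bash
cat > fit.py <<'E'
from h import *
from scipy.optimize import minimize
from scipy.spatial import ConvexHull
def prism(x0,x1,h0,h1,w,z0=0): # box along x, heights h0 at x0,h1 at x1
    return np.array([[x,y,z] for x,h in((x0,h0),(x1,h1)) for y in(-w/2,w/2) for z in(z0,h)])
HEAD=prism(-.008,.008,.026,.026,.014); SH=prism(.008,.064,.013,.008,.014)
def mask(n,P,box,ss=8):
    x0,y0,x1,y1=box; M=np.zeros(((y1-y0)*ss,(x1-x0)*ss),np.uint8)
    for Q in P:
        q=(proj(n,Q)+.5-[x0,y0])*ss-.5
        cv2.fillConvexPoly(M,cv2.convexHull(np.round(q*16).astype(np.int32)),255,shift=4)
    return cv2.GaussianBlur(cv2.resize(M,None,fx=1/ss,fy=1/ss,interpolation=cv2.INTER_AREA).astype(float),(0,0),.7)/255
def fit(im,box,p0,zf,lo,hi,n='top'):
    x0,y0,x1,y1=box; I=np.clip((im[y0:y1,x0:x1].astype(float).mean(2)-lo)/(hi-lo),0,1)
    def cost(p):
        a=p[2]; R=np.array([[np.cos(a),-np.sin(a),0],[np.sin(a),np.cos(a),0],[0,0,1]])
        P=[A@R.T+[p[0],p[1],zf] for A in(HEAD,SH)]
        return ((mask(n,P,box)-I)**2).sum()
    r=minimize(cost,p0,method='Nelder-Mead',options=dict(initial_simplex=np.array(p0)+np.array([[0,0,0],[.005,0,0],[0,.005,0],[0,0,.1]]),xatol=1e-4,fatol=1e-3))
    return r.x,r.fun
E
python3 - <<'E'
from fit import *
np.set_printoptions(precision=4,suppress=True)
im=cv2.imread('pics/top3.png')[...,::-1]
box=(190,232,220,266)
p=unproj('top',[(160+410/8,200+470/8)],.05)[0]; print(p, im[240:260,195:215].mean(2).min(),im[240:260,195:215].mean(2).max())
r=fit(im,box,[p[0],p[1],.7],.03,110,235); print(r,np.degrees(r[0][2]))
s=cv2.imread('pics/side3.png')[...,::-1].copy()
a=r[0][2]; R=np.array([[np.cos(a),-np.sin(a),0],[np.sin(a),np.cos(a),0],[0,0,1]])
q=proj('side',np.r_[HEAD,SH]@R.T+[r[0][0],r[0][1],.03]); big=cv2.resize(s[230:300,260:350],None,fx=8.5,fy=8.5)
for u in (q+.5-[260,230])*8.5: cv2.circle(big,tuple(int(v) for v in u),4,(255,0,0),-1)
cv2.imwrite('pics/s3o.png',big[...,::-1])
st=manip.read_state(); print(st['eef_pos'],np.degrees(st['orientation'][2]))
E
```

```text
[0.4906 0.1184 0.05  ] 78.0 251.66666666666666
(array([0.4933, 0.121 , 0.6526]), np.float64(21.9398381059721)) 37.39185860420626
[ 0.5259 -0.1405  0.1665] -143.84221390576215
```

View pics/s3o.png

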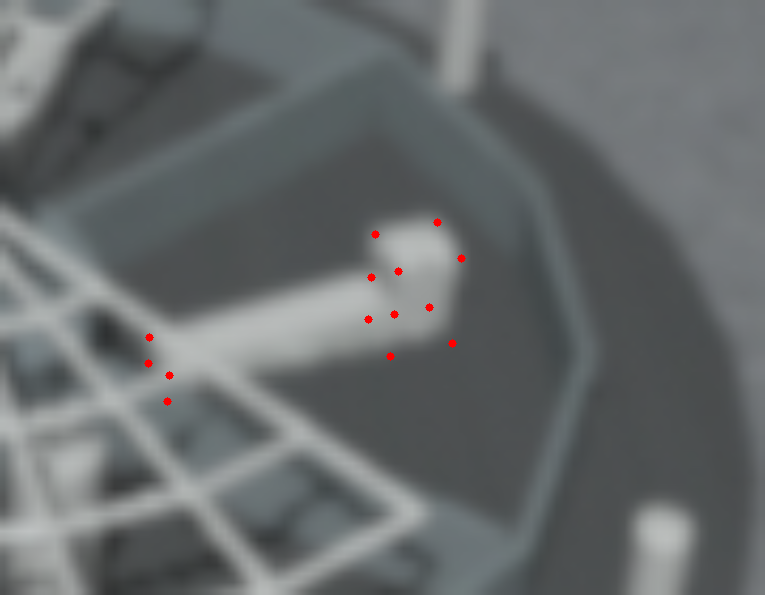

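arm_command(series=[0.5,-0.006,0.05,0,1.2,0.5,-0.012,0.1,0,1.2,0.5,-0.018,0.15,0,1.2,0.5,-0.026,0.2,0,1.2,0.5,-0.034,0.25,0,1.2,0.5,-0.034,0.26,-0.02,1.2,0.5,-0.034,0.26,-0.05,1.2,0.5,-0.034,0.26,-0.08,1.2,0.5,-0.034,0.26,-0.1,1.2,0.5,-0.034,0.26,-0.12,1.2,0.5,-0.034,0.26,-0.126,1.2,0.5,-0.034,0.26,-0.126,1.2,0.5,-0.034,0.26,-0.126,1.2], grip_force=40)

```text
clock: 9.4
eef_pos: [0.4923, 0.1203, 0.0413]
orientation: [-3.139, -0.002, -2.489]
ft_force: [0.8, -0.1, -0.3]
gripper_width: 0.0466
```

```bash
python3 - <<'E'
from h import *
s=imaging.snapshot('side'); crop(s,240,200,370,310,6,'pics/s4.png')
E
```

```text
(no output)
```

View pics/s4.png

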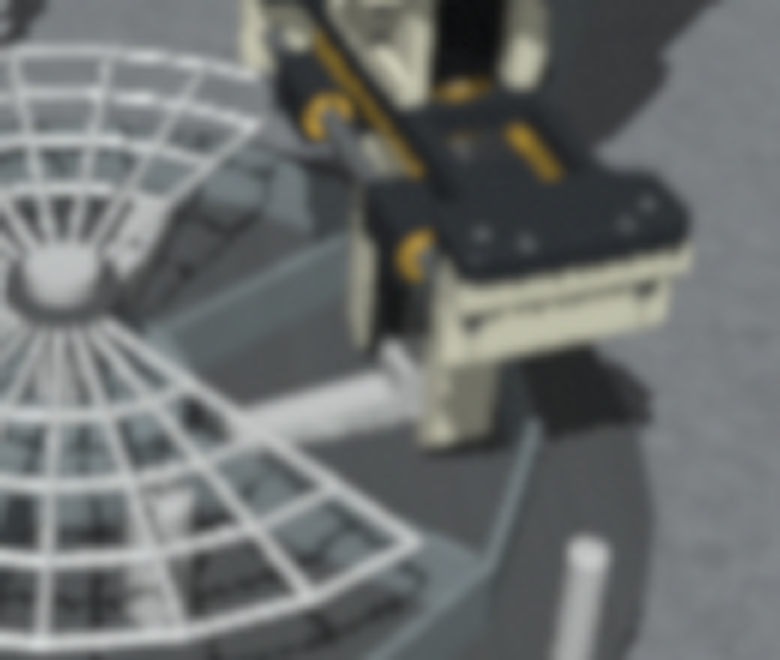

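arm_command(series=[1,0,0,0,0,1,0,0,0,0,1,0,0,0,0,1,0,0,0,0,1,0,0,0,0,1,0,0,0,0,1,0,0,0.01,0,1,0,0,0.03,0,1,0,0,0.06,0,1,0,0,0.1,0,1,0,0,0.13,0,1,0,0,0.13,0,1,0,0,0.13,0], grip_force=45)

```text
clock: 10.75
eef_pos: [0.4923, 0.1199, 0.1719]
orientation: [-3.138, -0.001, -2.489]
ft_force: [0.2, -1.0, -0.9]
gripper_width: 0.0138
```

```bash
python3 - <<'E'
from h import *
s=imaging.snapshot('side'); crop(s,220,130,370,250,5,'pics/s5.png')
t=imaging.snapshot('top'); cv2.imwrite('pics/top5.png',t[...,::-1]); crop(t,160,180,290,300,5,'pics/t5.png')
E
```

```text
(no output)
```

View pics/s5.png

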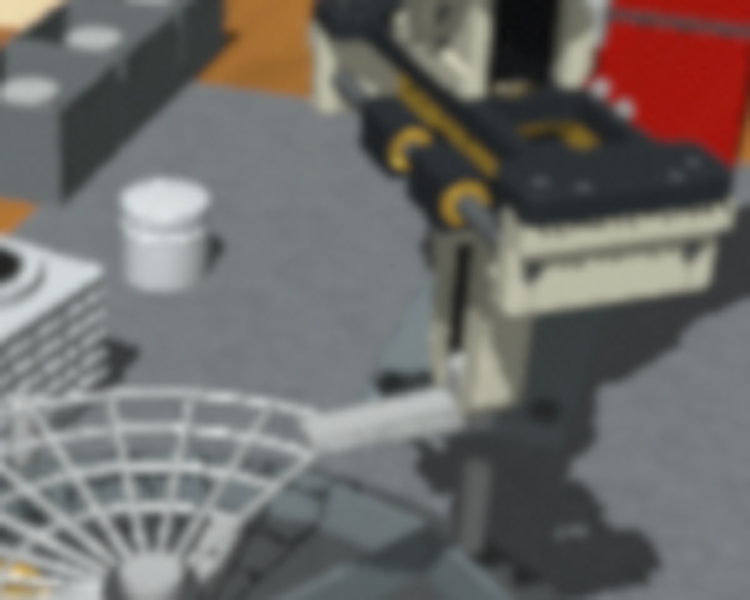

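View pics/t5.png

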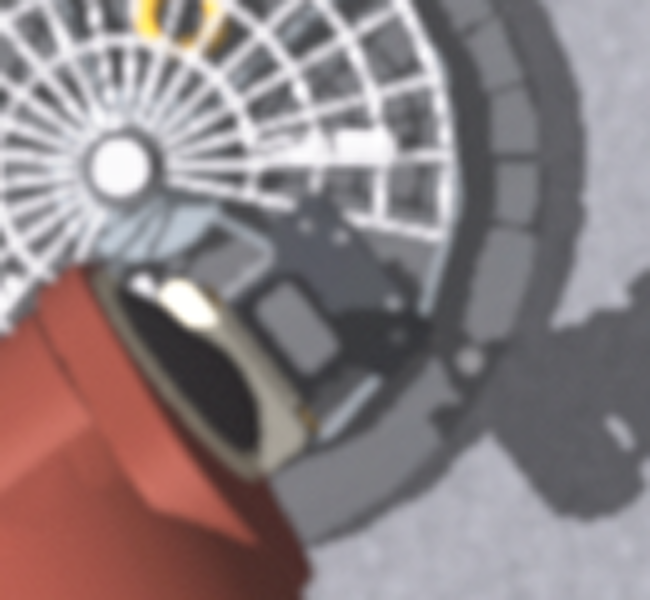

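```bash
python3 - <<'E'
from h import *
t=cv2.imread('pics/top0.png')[...,::-1]; s=cv2.imread('pics/side0.png')[...,::-1]
def enh(c): return np.clip((c.astype(float)-100)*1.65,0,255).astype(np.uint8)
crop(enh(t),310,210,395,260,9,'pics/a2.png'); crop(s,290,135,365,220,7,'pics/b2.png')
E
```

View pics/a2.png

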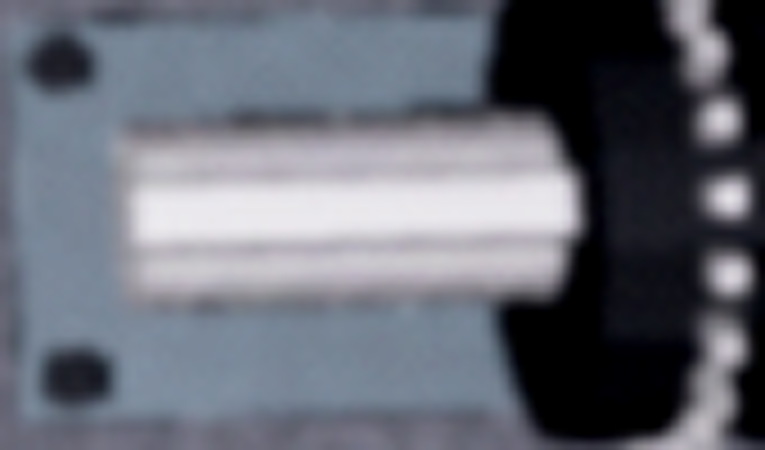

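View pics/b2.png

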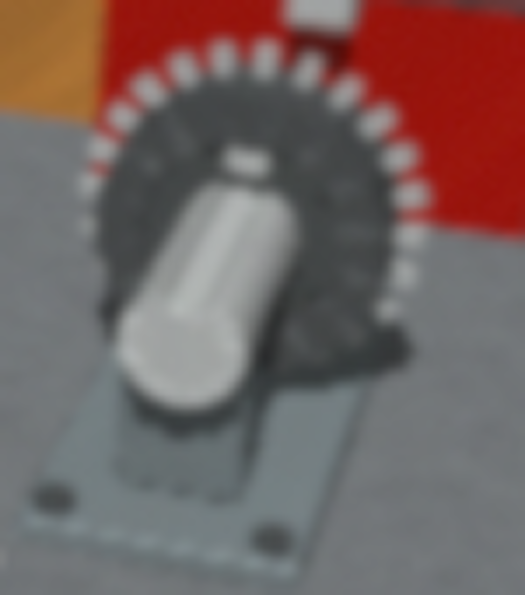

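```bash
python3 - <<'E'
from h import *
np.set_printoptions(precision=4,suppress=True)
f=lambda L:[(310+(x+.5)/9-.5,210+(y+.5)/9-.5) for x,y in L]
def ang(P): d=P[1]-P[0]; return np.degrees(np.arctan2(d[1],d[0]))
m=unproj('top',f([(140,211.5),(565,205.5)]),.102); print(m,ang(m))
print('end',unproj('top',f([(133,211.5),(547,205.8)]),.102))
for z,L in((.085,[(150,130),(530,112)]),(.085,[(150,300),(530,295)]),(.006,[(60,62),(77,376)]),(.006,[(12,20),(25,415)]),(.105,[(140,178),(560,172)]),(.105,[(140,246),(560,238)])): print(z,ang(unproj('top',f(L),z)))
# side: holes
g=lambda L:[(290+(x+.5)/7-.5,135+(y+.5)/7-.5) for x,y in L]
h=unproj('side',g([(53,500),(272,541)]),.006);print(h,ang(h)); print(unproj('top',f([(60,62),(77,376)]),.006))
# end face centre in side, mouth
print('side proj', unproj('side',g([(185,350)]),.085), unproj('side',g([(245,187)]),.105))
e=unproj('side',g([(180,318),(243,192)]),.102);print(e,ang(e))
E
```

```text
[[ 0.5439 -0.1466  0.102 ]
 [ 0.5428 -0.2532  0.102 ]] -90.625225569308
end [[ 0.544  -0.1448  0.102 ]
 [ 0.5428 -0.2487  0.102 ]]
0.085 -88.73914651974047
0.085 -90.66500252915498
0.006 -179.2385731725111
0.006 179.62576787302487
0.105 -90.62146652992872
0.105 -90.33819340201465
[[ 0.59   -0.1513  0.006 ]
 [ 0.503  -0.1522  0.006 ]] -179.4350700973906
[[ 0.5867 -0.1404  0.006 ]
 [ 0.5003 -0.1416  0.006 ]]
side proj [[ 0.542  -0.1444  0.085 ]] [[ 0.5442 -0.2557  0.105 ]]
[[ 0.5433 -0.136   0.102 ]
 [ 0.5451 -0.2573  0.102 ]] -89.16731202017864
```

arm_command(series=[1,0.004,-0.02,0.0,-8,1,0.008,-0.04,0,-16,1,0.012,-0.06,0,-24,1,0.016,-0.08,0,-32,1,0.02,-0.1,0,-40,1,0.024,-0.12,0,-48,1,0.028,-0.14,0,-56,1,0.032,-0.16,0,-64,1,0.036,-0.18,0,-72,1,0.04,-0.2,0,-80,1,0.044,-0.22,0,-88,1,0.047,-0.24,0,-96,1,0.049,-0.26,0,-104,1,0.0507,-0.28,0,-112,1,0.0507,-0.287,0,-120,1,0.0507,-0.287,0,-127.4,1,0.0507,-0.287,0,-127.4,1,0.0507,-0.287,0,-127.4])

```text
clock: 12.65
eef_pos: [0.5414, -0.1668, 0.169]
orientation: [-3.137, -0.005, 1.574]
ft_force: [0.7, -0.5, -0.4]
gripper_width: 0.0138
```

```bash
python3 - <<'E'
from fit import *
st=manip.read_state(); print(st['eef_pos'],np.degrees(st['orientation']))
s=imaging.snapshot('side'); cv2.imwrite('pics/side6.png',s[...,::-1])
p=st['eef_pos']; a=st['orientation'][2]+np.pi
R=np.array([[np.cos(a),-np.sin(a),0],[np.sin(a),np.cos(a),0],[0,0,1]])
b=(270,110,370,200); big=cv2.resize(s[b[1]:b[3],b[0]:b[2]],None,fx=7,fy=7)
cv2.imwrite('pics/s6.png',big[...,::-1])
for Q,c in ((HEAD,(255,0,0)),(SH,(0,0,255))):
  for u in (proj('side',(Q+[.0015,0,-.0113])@R.T+p)+.5-[b[0],b[1]])*7: cv2.circle(big,tuple(int(v) for v in u),3,c,-1)
cv2.imwrite('pics/s6o.png',big[...,::-1])
t=imaging.snapshot('top'); cv2.imwrite('pics/top6.png',t[...,::-1]); crop(t,290,190,420,280,6,'pics/t6.png')
E
```

```text
[ 0.54139936 -0.16678315  0.16898493] [-179.71774072   -0.28033645   90.188183  ]
```

View pics/s6.png

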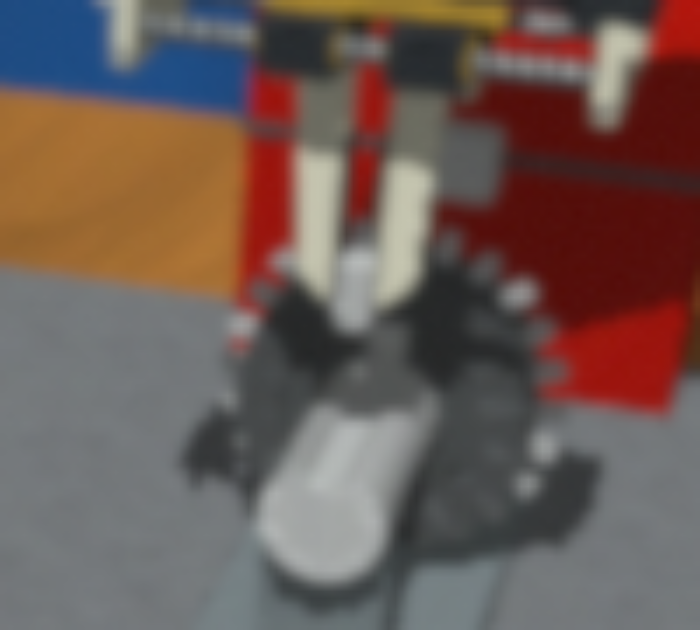

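View pics/s6o.png

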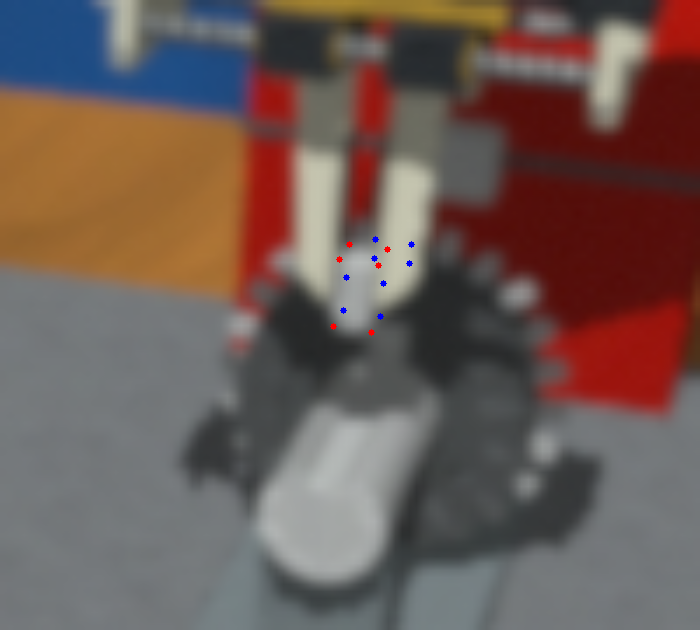

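View pics/t6.png

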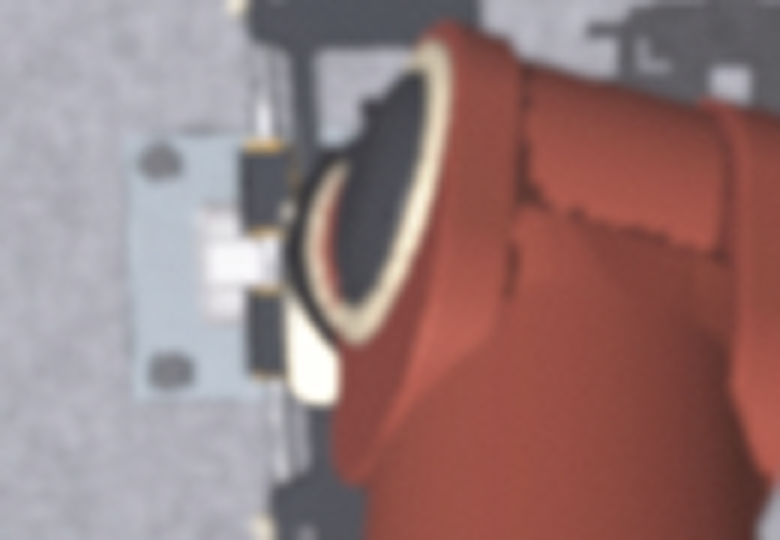

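arm_command(series=[1,0.0016,0,-0.01,-0.2,1,0.0016,0,-0.03,-0.2,1,0.0016,0,-0.045,-0.2,1,0.0016,0,-0.051,-0.2,1,0.0016,0,-0.051,-0.2,1,0.0016,0,-0.051,-0.2,1,0.0016,0,-0.051,-0.2])

```text
clock: 13.45
eef_pos: [0.544, -0.1671, 0.1193]
orientation: [-3.14, -0.004, 1.57]
ft_force: [-0.3, 0.7, -0.4]
gripper_width: 0.0133
```

```bash
python3 - <<'E'
from fit import *
st=manip.read_state(); print(st['eef_pos'],np.degrees(st['orientation']),st['ft_force'])
s=imaging.snapshot('side'); crop(s,285,120,365,205,8,'pics/s7.png')
E
```

```text
[ 0.54401839 -0.16710154  0.11934113] [-179.8944768    -0.24780463   89.94813286] [-0.33556024  0.67527775 -0.40474611]
```

View pics/s7.png

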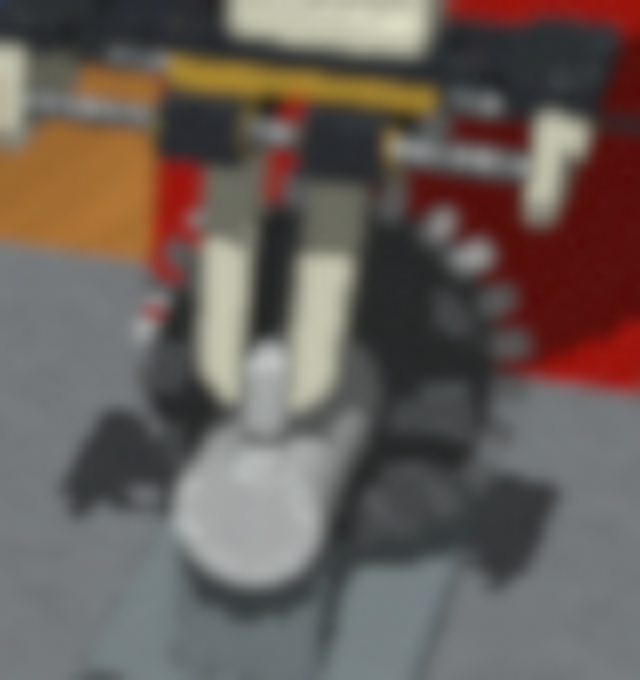

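arm_command(series=[1,-0.0005,0,-0.002,0,1,-0.0005,0,-0.004,0,1,-0.0005,0,-0.0055,0,1,-0.0005,0,-0.0055,0,1,-0.0005,0,-0.0055,0])

```text
clock: 14.0
eef_pos: [0.5434, -0.1671, 0.1138]
orientation: [-3.14, -0.004, 1.57]
ft_force: [-0.9, 0.3, -0.7]
gripper_width: 0.0133
```

```bash
python3 - <<'E'
from fit import *
st=manip.read_state(); print(st['eef_pos'],np.degrees(st['orientation']),st['ft_force'],st['moment'])
s=imaging.snapshot('side'); crop(s,285,120,365,205,8,'pics/s8.png')
E
```

```text
[ 0.54343852 -0.16708587  0.11384645] [-179.88882509   -0.24857102   89.9470031 ] [-0.85839754  0.27706452 -0.73438605] [-0.07732782  0.06788745  0.0508031 ]
```

View pics/s8.png

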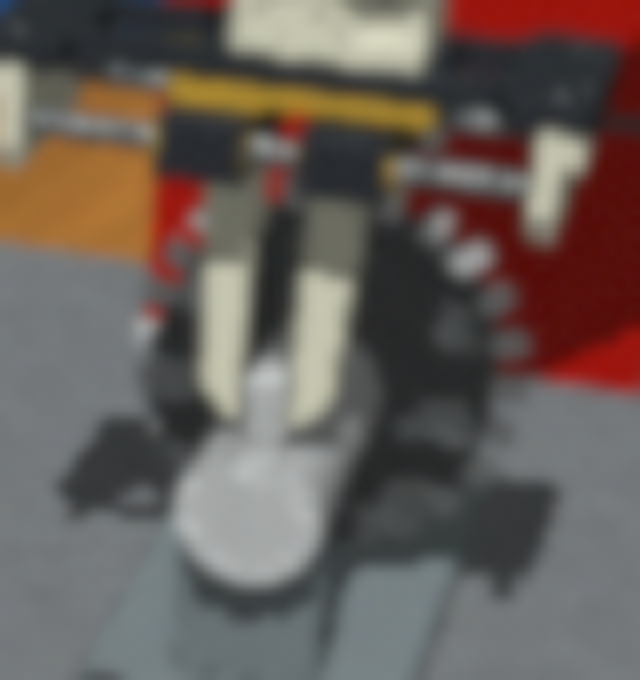

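Head is centred over the groove, no contact force yet. Continue in small downward steps.

arm_command(series=[1,0,0,-0.001,0,1,0,0,-0.001,0,1,0,0,-0.002,0,1,0,0,-0.002,0])

```text
clock: 14.45
eef_pos: [0.5436, -0.1671, 0.1136]
orientation: [-3.14, -0.004, 1.57]
ft_force: [-3.4, 1.2, 10.1]
gripper_width: 0.0137
```

arm_command(series=[1,-0.0008,0,0.0,0,1,-0.0008,0,0,0,1,-0.0008,-0.005,-0.0005,0,1,-0.0008,-0.01,-0.0005,0,1,-0.0008,-0.015,-0.0005,0,1,-0.0008,-0.015,-0.0005,0])

```text
clock: 15.05
eef_pos: [0.5437, -0.1825, 0.1136]
orientation: [3.141, -0.004, 1.569]
ft_force: [0.2, 2.3, 5.1]
gripper_width: 0.0138
```

arm_command(series=[1,0,-0.004,-0.0005,0,1,0,-0.008,-0.0005,0,1,0,-0.012,-0.0005,0,1,0,-0.016,-0.0005,0,1,0,-0.02,-0.0005,0,1,0,-0.02,-0.0005,0])

```text
clock: 15.65
eef_pos: [0.5445, -0.2025, 0.1136]
orientation: [3.139, -0.004, 1.569]
ft_force: [-0.4, 2.0, 5.7]
gripper_width: 0.0135
```

arm_command(series=[1,0,-0.004,-0.0005,0,1,0,-0.008,-0.0005,0,1,0,-0.012,-0.0005,0,1,0,-0.016,-0.0005,0,1,0,-0.02,-0.0005,0,1,0,-0.02,-0.0005,0], grip_force=60)

```text
clock: 16.25
eef_pos: [0.5453, -0.2225, 0.1136]
orientation: [3.137, -0.005, 1.569]
ft_force: [-0.5, 2.1, 5.0]
gripper_width: 0.0136
```

```bash
python3 - <<'E'
from fit import *
st=manip.read_state(); print(st['eef_pos'],np.degrees(st['orientation']),st['ft_force'],st['moment'])
s=imaging.snapshot('side'); crop(s,285,120,365,205,8,'pics/s9.png')
E
```

```text
[ 0.54525366 -0.22247859  0.1136256 ] [179.76323108  -0.26860683  89.9184817 ] [-0.54751096  2.103492    4.95455979] [0.35981248 0.07281419 0.00358502]
```

View pics/s9.png

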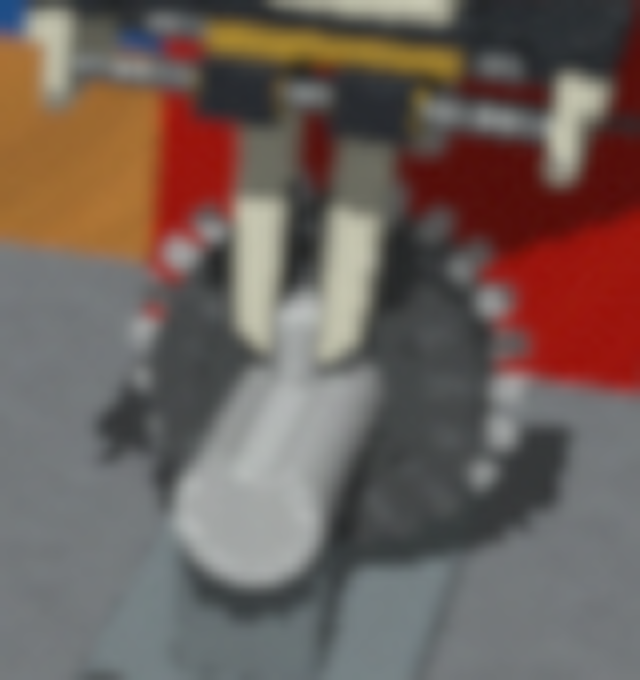

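arm_command(series=[1,0.0001,-0.003,0,0.3,1,0.0002,-0.006,0,0.6,1,0.0004,-0.009,0,1,1,0.0004,-0.011,0,1,1,0.0005,-0.013,0,1,1,0.0005,-0.013,0,1], grip_force=60)

```text
clock: 16.9
eef_pos: [0.5449, -0.2307, 0.1136]
orientation: [3.141, -0.012, 1.589]
ft_force: [-2.6, 8.6, 8.8]
gripper_width: 0.0131
```

arm_command(series=[1,0.0003,-0.004,0,0,1,0.0003,-0.008,0,0,1,0.0003,-0.011,0,0,1,0.0003,-0.013,0,0,1,0.0003,-0.013,0,0,1,0.0003,-0.013,0,0], grip_force=60)

```text
clock: 17.5
eef_pos: [0.5448, -0.2372, 0.1137]
orientation: [-3.139, -0.022, 1.592]
ft_force: [-2.0, 12.1, 8.5]
gripper_width: 0.0136
```

```bash
python3 - <<'E'
from fit import *
st=manip.read_state(); print(st['eef_pos'],np.degrees(st['orientation']),st['ft_force'],st['moment'])
s=imaging.snapshot('side'); crop(s,295,125,365,195,8.5,'pics/s10.png')
t=imaging.snapshot('top'); crop(t,310,200,420,270,7,'pics/t10.png')
E
```

```text
[ 0.54481954 -0.23718363  0.11366129] [-179.87123078   -1.25754803   91.21608289] [-1.95605115 12.12722076  8.48857909] [ 2.16767451  0.60471079 -0.13187689]
```

View pics/s10.png

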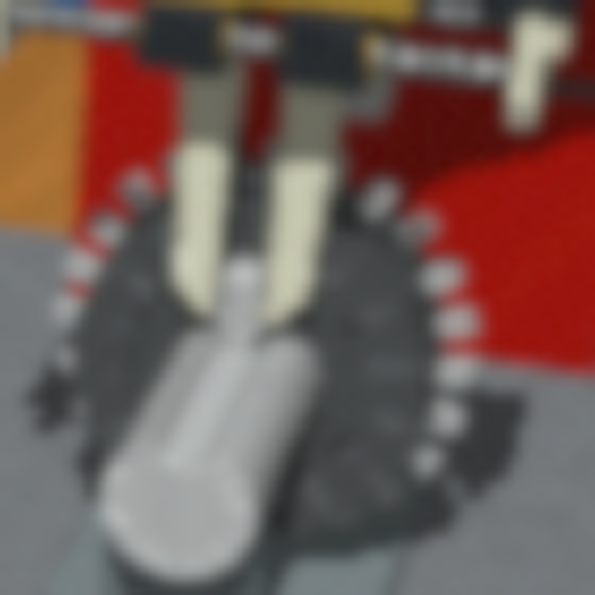

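View pics/t10.png

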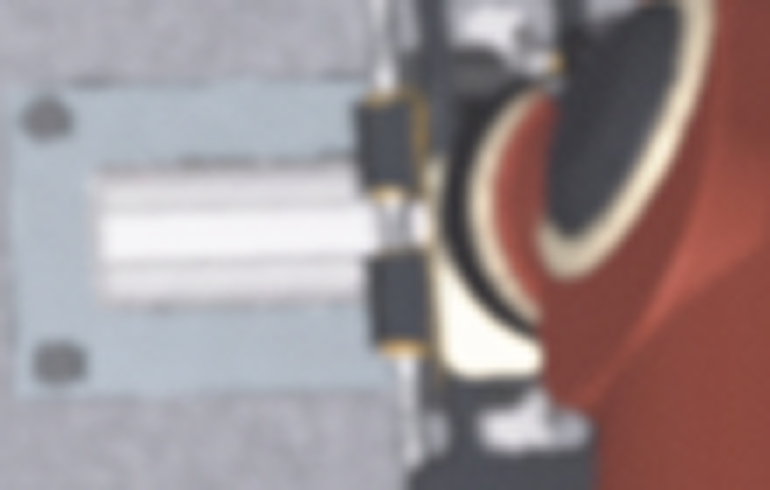

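arm_command(series=[1,0.0003,-0.004,0,0,1,0.0003,-0.008,0,0,1,0.0003,-0.011,0,0,1,0.0003,-0.012,0,0,1,0.0003,-0.012,0,0,1,0.0003,-0.012,0,0], grip_force=60)

```text
clock: 18.2
eef_pos: [0.5447, -0.2398, 0.1136]
orientation: [-3.135, -0.036, 1.596]
ft_force: [-3.8, 15.5, 10.7]
gripper_width: 0.0135
```

arm_command(series=[1,0.0003,-0.004,0,0,1,0.0003,-0.008,0,0,1,0.0003,-0.012,0,0,1,0.0003,-0.016,0,0,1,0.0003,-0.018,0,0,1,0.0003,-0.018,0,0], grip_force=60)

```text
clock: 18.8
eef_pos: [0.5444, -0.2393, 0.1137]
orientation: [-3.128, -0.064, 1.603]
ft_force: [-4.7, 26.3, 15.4]
gripper_width: 0.0132
```

arm_command(series=[1,0,0,0,0,0.8,0,0,0,0,0.6,0,0,0,0,0.6,0,0,0,0,0.6,0,0,0,0,0.6,0,0,0.02,0,0.6,0,0,0.06,0,0.6,0,0.04,0.09,0,0.6,0,0.09,0.1,0,0.6,-0.02,0.14,0.1,0,0.6,-0.05,0.19,0.1,0,0.6,-0.05,0.24,0.1,0,0.6,-0.05,0.27,0.1,0,0.6,-0.05,0.28,0.1,0])

```text
clock: 20.2
eef_pos: [0.4936, 0.0444, 0.2137]
orientation: [-3.128, -0.065, 1.61]
ft_force: [-0.5, -0.7, -0.4]
gripper_width: 0.037
```

```bash
python3 - <<'E'
from fit import *
s=imaging.snapshot('side'); cv2.imwrite('pics/side11.png',s[...,::-1]);crop(s,295,125,365,195,8.5,'pics/s11.png')
t=imaging.snapshot('top'); cv2.imwrite('pics/top11.png',t[...,::-1]);crop(t,310,200,395,260,9,'pics/t11.png')
E
```

```text
(no output)
```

View pics/s11.png

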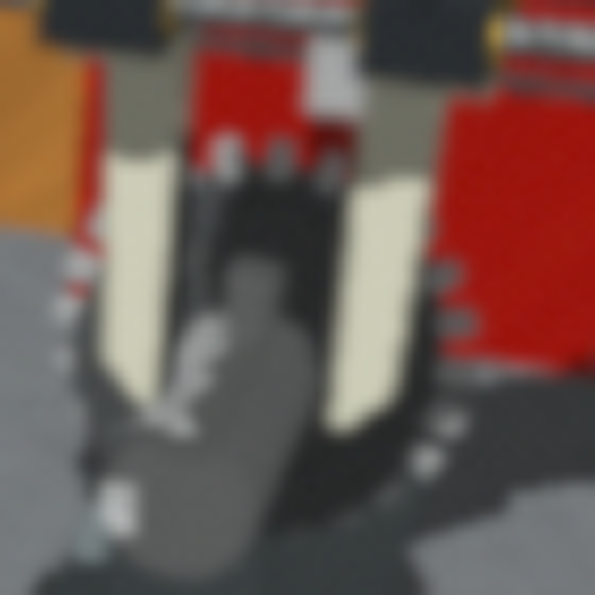

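View pics/t11.png

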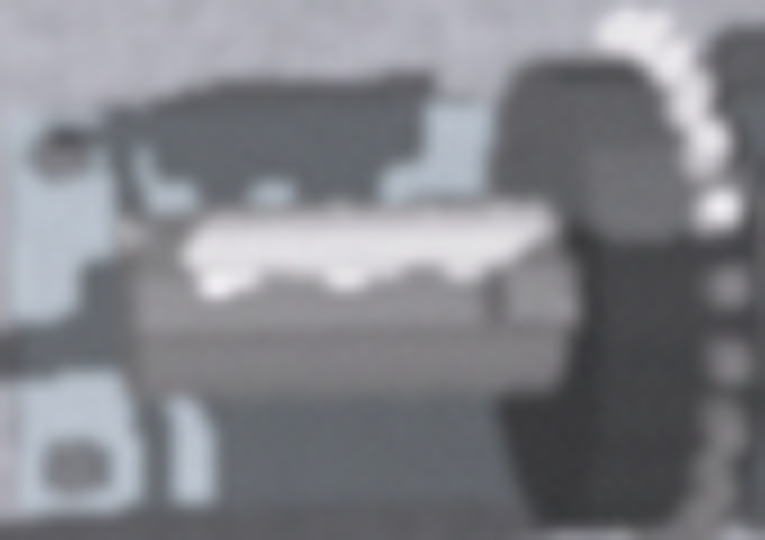

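arm_command(series=[0.6,0,0.05,0.02,0,0.6,0,0.1,0.04,0,0.6,-0.03,0.15,0.05,0,0.6,-0.06,0.2,0.05,0,0.6,-0.1,0.25,0.05,0,0.6,-0.14,0.3,0.05,0,0.6,-0.18,0.35,0.05,0,0.6,-0.22,0.4,0.05,0,0.6,-0.22,0.42,0.05,0,0.6,-0.22,0.42,0.05,0])

```text
clock: 21.3
eef_pos: [0.2768, 0.4601, 0.2633]
orientation: [-3.13, -0.061, 1.6]
ft_force: [0.6, 0.8, -0.3]
gripper_width: 0.0374
```

```bash
python3 - <<'E'
from fit import *
s=imaging.snapshot('side'); cv2.imwrite('pics/side12.png',s[...,::-1]);crop(s,295,125,365,195,8.5,'pics/s12.png')
t=imaging.snapshot('top'); cv2.imwrite('pics/top12.png',t[...,::-1]);crop(t,310,200,395,260,9,'pics/t12.png'); crop(np.clip((t.astype(float)-20)*1.8,0,255).astype(np.uint8),350,215,390,250,18,'pics/t12b.png')
E
```

```text
(no output)
```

View pics/s12.png

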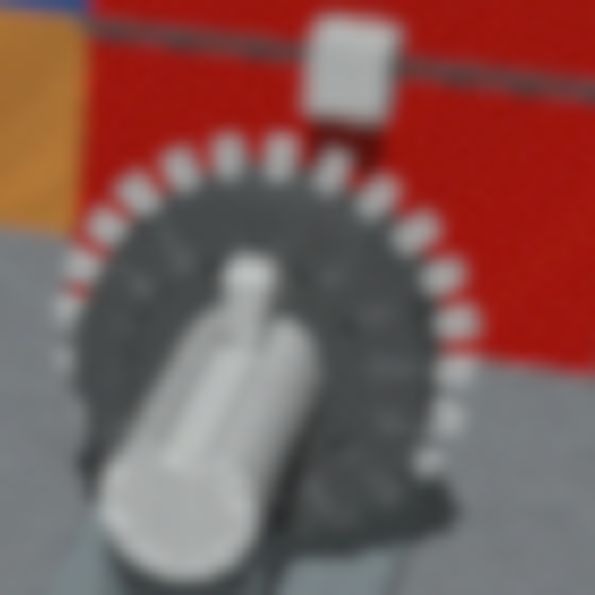

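View pics/t12.png

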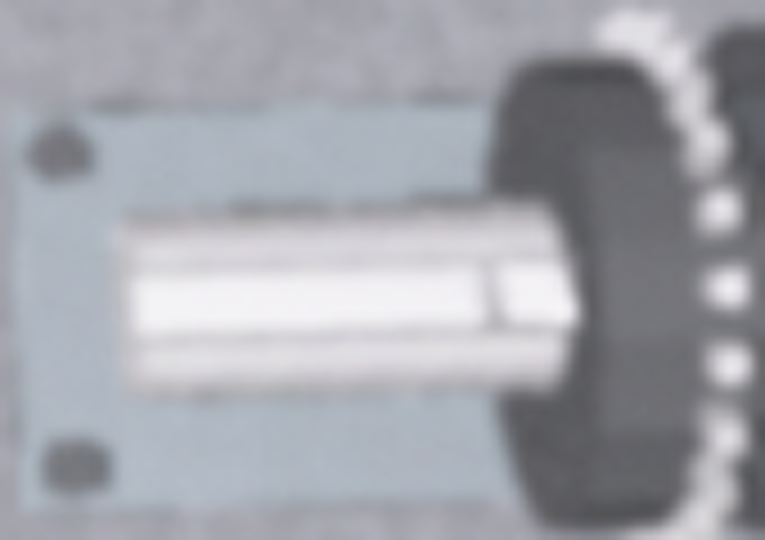

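View pics/t12b.png

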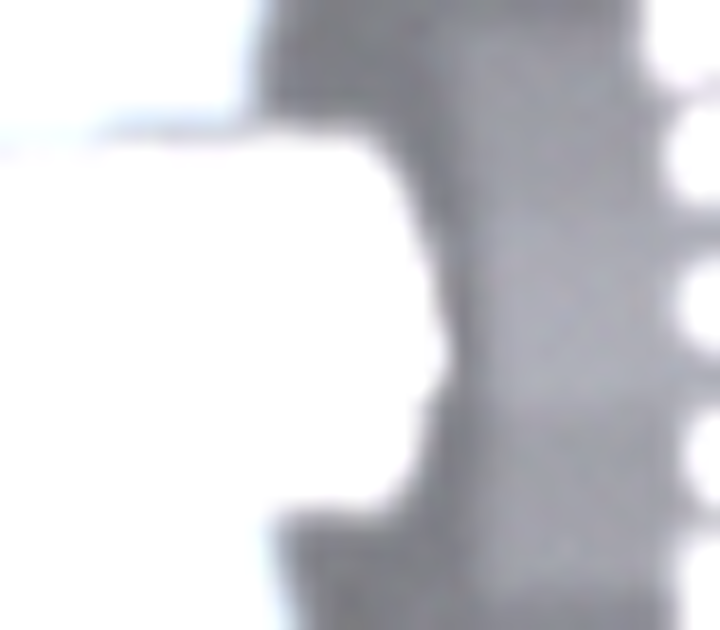

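```bash
python3 - <<'E'
from fit import *
np.set_printoptions(precision=4,suppress=True)
f=lambda L:[(310+(x+.5)/9-.5,200+(y+.5)/9-.5) for x,y in L]
print('rear top',unproj('top',f([(497,295)]),.128),'front',unproj('top',f([(560,295),(578,310)]),.128))
print('hub rim edge',unproj('top',f([(585,290),(595,290)]),.145))
print('shaft end',unproj('top',f([(133,300)]),.106), 'side edges hub', unproj('top',f([(490,165),(510,390)]),.085))
g=lambda L:[(295+(x+.5)/8.5-.5,125+(y+.5)/8.5-.5) for x,y in L]
print('side: head top rear corners',unproj('side',g([(226,285),(270,292)]),.128),'front',unproj('side',g([(232,256),(276,262)]),.128))
print('groove left/right x centre near head', unproj('top',f([(300,264),(300,334),(440,262),(440,332)]),.106))
print('head sides',unproj('top',f([(530,267),(530,328)]),.128))
E
```

```text
rear top [[ 0.5431 -0.2299  0.128 ]] front [[ 0.5427 -0.2453  0.128 ]
 [ 0.5389 -0.2495  0.128 ]]
hub rim edge [[ 0.5436 -0.247   0.145 ]
 [ 0.5435 -0.2494  0.145 ]]
shaft end [[ 0.5443 -0.1442  0.106 ]] side edges hub [[ 0.5767 -0.2402  0.085 ]
 [ 0.5193 -0.2423  0.085 ]]
side: head top rear corners [[ 0.5486 -0.221   0.128 ]
 [ 0.5343 -0.2207  0.128 ]] front [[ 0.5519 -0.2454  0.128 ]
 [ 0.5374 -0.2459  0.128 ]]
groove left/right x centre near head [[ 0.5522 -0.1864  0.106 ]
 [ 0.5348 -0.1856  0.106 ]
 [ 0.5518 -0.2214  0.106 ]
 [ 0.5344 -0.2205  0.106 ]]
head sides [[ 0.5497 -0.2383  0.128 ]
 [ 0.5348 -0.2375  0.128 ]]
```

arm_command(series=[1,0.03,-0.035,0,0,1,0.06,-0.07,0,0,1,0.1,-0.1,0,0,1,0.13,-0.13,0,0,1,0.16,-0.17,0,0,1,0.19,-0.21,0,0,1,0.21,-0.25,0,0,1,0.225,-0.29,0,0,1,0.235,-0.335,0,0,1,0.24,-0.38,0,0,1,0.25,-0.425,0,0,1,0.255,-0.47,0,0,1,0.26,-0.515,0,0,1,0.265,-0.56,0,0,1,0.2662,-0.61,0,0,1,0.2662,-0.645,0,0,1,0.2662,-0.645,-0.04,0,1,0.2662,-0.645,-0.08,0,1,0.2662,-0.645,-0.08,0,1,0.2662,-0.645,-0.08,0])

```text
clock: 23.4
eef_pos: [0.537, -0.1832, 0.1832]
orientation: [-3.125, -0.064, 1.608]
ft_force: [-0.0, 0.4, 0.8]
gripper_width: 0.0004
```

arm_command(series=[1,0.006,0,-0.03,0,1,0.006,0,-0.055,0,1,0.006,0,-0.068,0,1,0.006,0,-0.068,0,1,0.006,0,-0.068,0,1,0.006,0,-0.068,0])

```text
clock: 24.0
eef_pos: [0.5442, -0.1837, 0.117]
orientation: [-3.128, -0.062, 1.609]
ft_force: [0.8, 0.1, -0.8]
gripper_width: 0.0004
```

```bash
python3 - <<'E'
from fit import *
st=manip.read_state(); print(st['eef_pos'],st['ft_force'])
s=imaging.snapshot('side'); crop(s,285,120,365,205,8,'pics/s13.png')
E
```

```text
[ 0.54420092 -0.18373618  0.11696912] [ 0.7712567   0.06694778 -0.84309862]
```

View pics/s13.png

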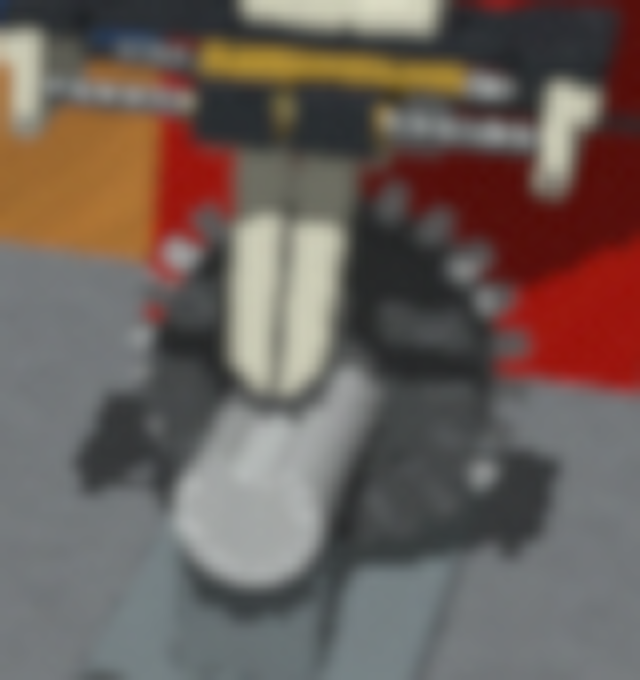

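arm_command(series=[1,0,-0.01,-0.002,0,1,0,-0.02,-0.002,0,1,0,-0.028,-0.002,0,1,0,-0.034,-0.002,0,1,0,-0.036,-0.002,0,1,0,-0.038,-0.002,0,1,0,-0.04,-0.002,0,1,0,-0.04,-0.002,0])

```text
clock: 24.85
eef_pos: [0.5438, -0.2214, 0.1147]
orientation: [-3.126, -0.066, 1.61]
ft_force: [-1.2, 4.2, 1.4]
gripper_width: 0.0002
```

Contact with the back of the head at y ≈ -0.221. Push further.

arm_command(series=[1,0,-0.004,0,0,1,0,-0.008,0,0,1,0,-0.012,0,0,1,0,-0.012,0,0,1,0,-0.012,0,0])

```text
clock: 25.35
eef_pos: [0.5442, -0.2244, 0.1148]
orientation: [-3.124, -0.078, 1.615]
ft_force: [-1.4, 11.5, 5.0]
gripper_width: 0.0007
```

arm_command(series=[1,0,-0.005,0,0,1,0,-0.01,0,0,1,0,-0.015,0,0,1,0,-0.02,0,0,1,0,-0.024,0,0,1,0,-0.024,0,0,1,0,-0.024,0,0])

```text
clock: 26.05
eef_pos: [0.5441, -0.2246, 0.1149]
orientation: [-3.117, -0.114, 1.628]
ft_force: [-4.4, 29.8, 11.8]
gripper_width: 0.0005
```

arm_command(series=[1,0,0.004,0,0,1,0,0.015,0.005,0,1,0,0.03,0.03,0,1,0,0.06,0.07,0,1,0,0.1,0.1,0,1,-0.01,0.15,0.12,0,1,-0.02,0.2,0.13,0,1,-0.03,0.25,0.14,0,1,-0.04,0.3,0.14,0,1,-0.05,0.35,0.14,0,1,-0.07,0.4,0.14,0,1,-0.1,0.44,0.14,0,1,-0.13,0.48,0.14,0,1,-0.15,0.52,0.14,0,1,-0.15,0.55,0.14,0,1,-0.15,0.55,0.14,0])

```text
clock: 27.65
eef_pos: [0.3934, 0.3306, 0.2559]
orientation: [-3.121, -0.118, 1.636]
ft_force: [0.1, -0.5, -0.0]
gripper_width: 0.0005
```

```bash
python3 - <<'E'
from fit import *
np.set_printoptions(precision=4,suppress=True)
s=imaging.snapshot('side'); cv2.imwrite('pics/side14.png',s[...,::-1]);crop(s,295,125,365,195,8.5,'pics/s14.png')
t=imaging.snapshot('top'); cv2.imwrite('pics/top14.png',t[...,::-1]);crop(t,310,200,395,260,9,'pics/t14.png')
o=cv2.imread('pics/top12.png').astype(float).mean(2); n=t.astype(float).mean(2)
print(o[232,360:380].round()); print(n[232,360:380].round())
cv2.imwrite('pics/full14.png',np.vstack([cv2.resize(t,(400,300)),cv2.resize(s,(400,300))])[...,::-1])
E
```

```text
[241. 240. 233. 219. 206. 217. 232. 241. 243. 243. 243. 241. 232. 191.
 130.  98. 103. 112. 118. 119.]
[246. 246. 246. 244. 234. 216. 212. 231. 245. 248. 247. 247. 248. 246.
 226. 156. 114. 117. 123. 126.]
```

View pics/s14.png

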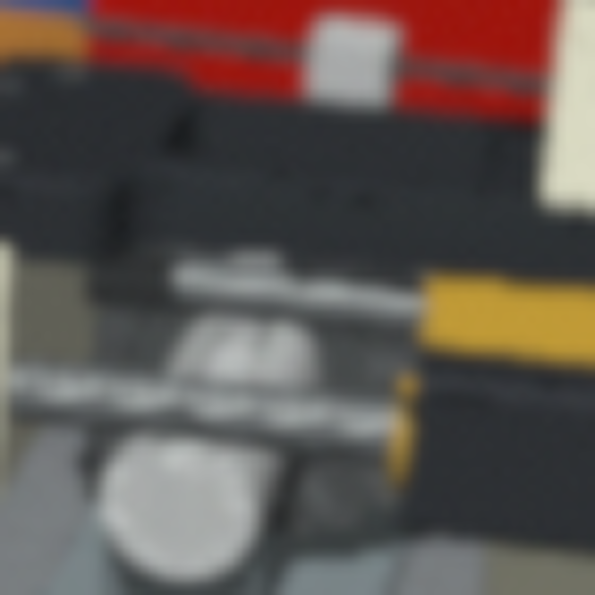

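View pics/t14.png

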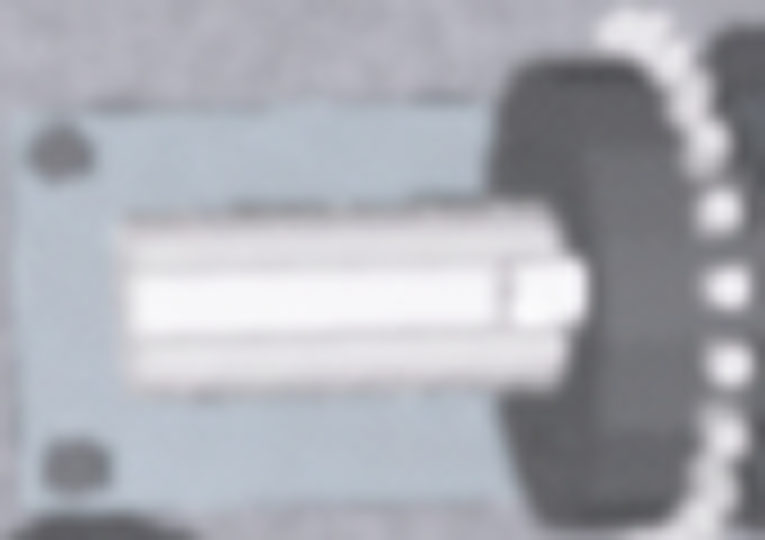

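View pics/full14.png

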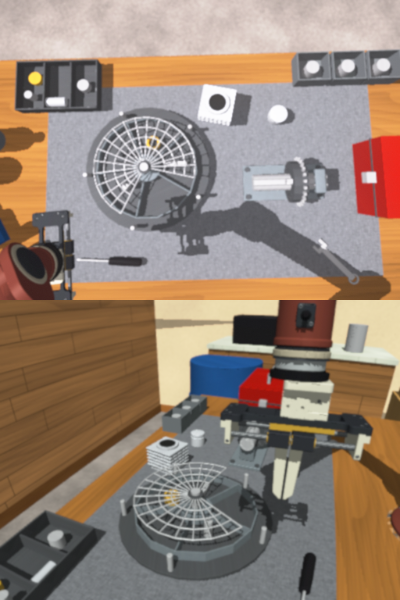

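```bash
python3 -c "
from bench import manip
print(manip.hand_in())"
```

```text
the job is handed in; nothing more can be done
None
```

The key is in the keyway, pushed into the hub as far as it would go, and the job is handed in at about 28 s of the 72 s. `hand_in` reported no verdict. I could not read the `hub_bore` lift directly, so the wedging is inferred from push force and pictures.

- **Carousel:** I gripped a push stud and turned the carousel about 167° counter-clockwise. That brought the gib-head key's bin to the guard opening.
- **Key:** I picked it up by its head, laid it in the keyway thin end first and slid it into the hub. The push force rose to 26 N there with no further travel.
- **Disagreement:** a picture at that point showed the head still 1–3 mm short of the hub face and slightly skewed, despite the 26 N. I pushed the back of the head with the closed fingers. It moved about 3 mm more, then held still at about 30 N.
- **Last checks:** the top picture shows the head straight, on the keyway's middle line to within about 1 mm, and up against the hub face. The gripper is clear at z ≈ 0.26 m with no contact force. The barrel and piston look unmoved, and I saw no other part out of its bin, though the guard wires partly hide the bins. The final side picture was blocked by the gripper, so it confirmed nothing.
- **Tool tilt:** the pushing left the tool tilted about 7°.

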